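# Aim the curing torch at the round casting

### The arm

A 6-joint arm with a two-finger parallel gripper is mounted at the origin on the work surface. World frame = base frame: x ahead of the robot, y to its left, z up, the work surface at z = 0. Lengths are in m, angles in degrees, forces in N, time in s.
With the tool pointing down it reaches from about 0.275 to 0.85 m from the base axis. Payload 19 kg.
Tool frame: the origin (TCP) lies midway between the tips of the shut fingers; the grasp point (between the pads) lies 19 mm behind it; z points along the fingers, y is the line along which they close (so a half turn about z gives the same grasp; the last joint's range is limited). The gripper opens to 85 mm and grips with 20 to 120 N. Pads are 22 mm wide; open, the fingers measure 114 mm over their backs; the gripper's body (76 mm by 85 mm) begins 54 mm behind the grasp point. The pads swing forward as they close: fully open they stand 13 mm farther back than shut.
Start: joints at [69.213, 8.623, 82.357, -0, 89.026, -7.678], TCP at [0.13, 0.56, 0.231] pointing down, gripper open.
Joint ranges: [-160.23, 160.23], [-39.13, 120.54], [6.94, 153.29], [-79.49, 259.48], [9.18, 160.14], [-161.06, 161.06]. Speed limits (degrees/s): [108.29, 108.29, 127.2, 172.46, 172.46, 172.46].

### API

Orientations are given as [roll, pitch, yaw] about the fixed x, y, z axes, in that order (R = Rz(yaw) Ry(pitch) Rx(roll)).
In Python, from bench import manip, optics gives the robot as it stands.
- The arm moves only by the tool send_rows, never from a script. Its argument "moves" is text: rows parted by semicolons, each of 7 numbers parted by spaces: the shift along the tool's x, y, z each as a share of 30 cm, from -1 to 1, then the turn, a rotation vector about the tool's x, y, z each as a share of 30 degrees, from -1 to 1, then the opening, from 0 (shut) to 1 (fully open). A call has 1 to 5 rows; each row is the pose to reach, as a shift and turn from the pose commanded when the call began, along the tool's axes at that moment; what a row does not reach only later rows make up. A row lasts 1/10 s, in which the tool goes at most 50 mm and 8.59 degrees, less where a joint would pass 70% of its speed; a pose out of reach is approached as far as the arm can. A call with a number of a shift or a turn outside -1 to 1 is refused whole. A call with a gripper value outside its range is refused whole. The fingers move at their own pace and stop on an object; "squeeze" is the grip in N (left out, the last holds). Time passes only in rows, so rows that repeat a pose let the fingers close. It gives the time, the measured TCP pose, the force, the opening and the grip force at its end, in the units of the state.
- manip.read_state(): the state, without advancing time (a new reading comes with each control period).
- optics.capture(name): name is "side" or "top"; returns a dict with "img" (400x640x3 uint8, red, green, blue), "range_z" (400x640 float32, m along the optical axis (not along the pixel's ray), 0 where there is no reading), "camera_matrix" (3x3 intrinsics, pixels), "xyz" and "attitude" of the camera in the world. Camera axes: x right, y down, z forward; pixel columns grow to the right and rows downward; lengths in m; the calibration is good to about 2 mm. A picture is of the moment at which its call begins.
- manip.hand_in(): hands the job in; it is judged then, once.
The state is a dict: "t": time; "joint_pos": joint angles; "qd": joint speeds; "tau": joint torques, N m; "tcp_pos": TCP position; "eef_rot": TCP orientation; "ft_force": force on the tool from outside, world axes, zero at the start; "moment": the same for the moment, N m; "grip_width": finger opening in m; "gripper_force": force on a finger pad.
Only numpy, scipy, OpenCV 4.12 (cv2) and the standard library are available. Lean on these libraries where they do the work, as an engineer would, in place of code of your own. Each camera call takes 0.05 s, during which the arm holds its last target. There are 200 camera calls.

### The job

Draw the thick curing torch out of its sloped stand, turn it to point straight down, and finish while holding it still over the middle of the round resin casting, lens about 6 cm above the resin. Do not touch either casting or its mould, and leave the marker in its stand and the bottle and cup where they are. The program ends with the torch still held in the gripper, not put down.

Things in the scene. Friction and masses are not known exactly. Their poses are not given: they have to be found in the camera images.
- torch_center (a point): Curing torch: dark metal cylinder, diameter 26 mm, length 130 mm, about 0.12 kg, two thin bright rings, black tail cap. Point on its axis, 65 mm from either end; z axis runs from lens to tail (x, y do not matter). It starts lens down in its stand, 45 degrees from vertical, lower 60 mm in the pocket, upper 70 mm bare to grasp. Centre of mass about 52 mm from the lens.
- torch_lens (a point): Centre of the torch's lens, on the axis at the end opposite to the tail, 65 mm from torch_center; the light leaves it along the torch's -z.
- torch_stand: White fixed stand, foot 110 x 70 x 8 mm, 92 mm high, with a sloped square pocket 30 x 30 mm inside, 60 mm deep, walls 5 mm. Origin at the centre of the foot's underside, z up. The torch's axis starts on the pocket floor at (-28, 0, 34) mm and rises at 45 degrees towards the stand's +x; the torch draws out along it.
- round_cast: Flat grey mould, 100 x 100 x 14 mm, fixed to the table, with one round amber resin casting 46 mm in diameter in its middle, standing 4 mm proud. Origin at the centre of the mould's underside, z up.
- round_cast_top (a point): Centre of the round casting's top face, 18 mm above the table.
- bar_cast: The same grey mould with a narrow straight bar of the same amber resin, 75 x 16 mm, standing 4 mm proud: not the one to cure. Origin at the centre of the mould's underside, z up.
- marker_stand: White stand of the same shape as the torch's with a narrower pocket (20 mm), fixed to the table, holding the marker at the same slope, leaning towards the stand's +x. Origin at the centre of the foot's underside.
- marker_center (a point): Centre of a white and grey marker, 16 mm in diameter and 130 mm long, thinner than the torch, to be left in its stand. z axis along it towards its upper end.
- resin_bottle: Standing white bottle with a black cap, 48 mm in diameter, 110 mm high, loose, to be left alone. Origin at the centre of its underside.
- mixing_cup: Standing empty white cup, 60 mm rim diameter, 60 mm high, loose and light, to be left alone. Origin at the centre of its underside.

How it is judged:
By the outcome, as a careful person would: the job done as asked, in the order asked, and still so for the second after the job is handed in, while the arm keeps its last pose, push and grip.
It also fails if it takes over 38 s, if anything falls off the work surface, if the arm or the gripper's body presses on something with over 40 N, if the wrist force passes 120 N, or if a joint passes its speed limit or range.

## Working session

There is one attempt and no reset: what is moved stays moved. The work goes in short steps, Python scripts to look and compute and a tool call to move; the robot and the scene stay as the last step left them, time stands still between calls to the robot, and variables do not carry over. Pictures are saved under pics/ and viewed, at most 10 in all, crops included, and the job is handed in when it is done.

Besides the shell and the picture viewer there is one more tool, called after "Call:" as name(argument=value, ...) on one line, values as JSON. send_rows: Moves the arm, as the interface text tells. Its arguments: {"type":"object","properties":{"moves":{"type":"string"},"squeeze":{"type":"number"}},"required":["moves"]}

```bash
mkdir -p pics; ls; cat > h.py <<'E'
import numpy as np, cv2
from scipy.spatial.transform import Rotation as R
from bench import manip, optics
def cam(n):
    c=optics.capture(n); c['K']=np.array(c['camera_matrix']); c['p']=np.array(c['xyz'])
    a=np.array(c['attitude']); c['R']=a if a.shape==(3,3) else R.from_euler('xyz',a,degrees=True).as_matrix(); return c
def cloud(c):
    v,u=np.mgrid[0:400,0:640]; d=np.stack([u,v,np.ones_like(u)],-1)@np.linalg.inv(c['K']).T
    return (d*c['range_z'][...,None])@c['R'].T+c['p']
def save(c,n): cv2.imwrite('pics/'+n,c['img'][...,::-1])
E
python3 - <<'E'
from h import *
for n in('top','side'):
    c=cam(n); save(c,n+'0.png'); print(n,c['p'],c['attitude'],c['K'].tolist())
    np.savez(n+'0.npz',img=c['img'],P=cloud(c),z=c['range_z'])
print(manip.read_state())
E
```

```text
pics
top [ 0.4939633  -0.02101881  1.40728885] [-175.9904753     1.62277413  -91.50594394] [[496.52015980504217, 0.0, 332.07571337231616], [0.0, 496.52015980504217, 201.37832653710805], [0.0, 0.0, 1.0]]
side [0.10458105 0.45587543 0.73648406] [-133.82754921    0.56318628 -133.46094667] [[444.8824552642373, 0.0, 315.26646370519825], [0.0, 444.8824552642373, 198.20943272214333], [0.0, 0.0, 1.0]]
{'t': 0.1, 'joint_pos': array([ 6.92148570e+01,  8.64824120e+00,  8.23899342e+01,  1.29853746e-03,
        8.90282071e+01, -7.67534288e+00]), 'qd': array([-0.05084874, -0.1577882 , -0.16684315, -0.07079722,  0.03806488,
       -0.08316995]), 'tau': array([ 5.33404629e-03, -7.14389634e+01, -5.71789169e+01,  3.67745804e-05,
        7.39426789e-03,  1.27467847e-04]), 'tcp_pos': array([0.13032428, 0.55979045, 0.2307291 ]), 'eef_rot': array([-1.79934386e+02, -1.01527147e-02,  1.66890171e+02]), 'ft_force': array([ 0.34532762,  0.25079841, -0.38733767]), 'moment': array([ 0.04904239,  0.01024748, -0.01741513]), 'gripper_force': 0.0, 'grip_width': 0.08546427171051307}
```

View pics/top0.png

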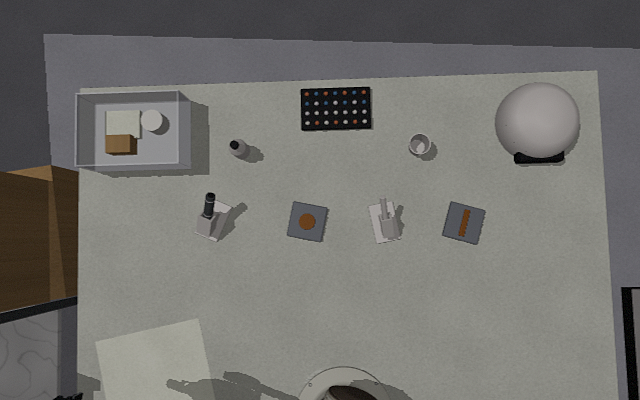

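View pics/side0.png

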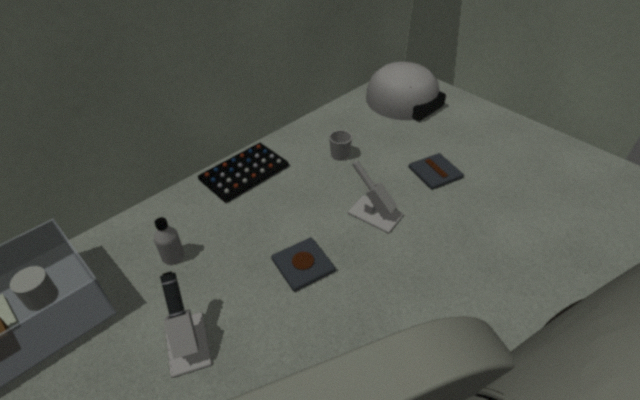

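The top view shows the torch in its stand at about (209,205), the round casting at (307,221), the bottle at (238,148) and the marker at (385,210). The side view shows the torch at (172,295) and the round casting at (303,261).

```bash
python3 - <<'E'
from h import *
for n,box in(('top',(190,180,222,220)),('side',(155,265,190,320))):
    d=np.load(n+'0.npz'); im=d['img'].astype(int); P=d['P']
    m=np.zeros((400,640),bool); x0,y0,x1,y1=box; m[y0:y1,x0:x1]=True
    m&=(im.max(2)<70)&(P[...,2]>.07)&(P[...,2]<.2)&(d['z']>0)
    Q=P[m]; c=np.median(Q,0); u,s,vt=np.linalg.svd(Q-Q.mean(0),full_matrices=False); print(n,m.sum(),'c',Q.mean(0),'ax',vt[0],Q.min(0),Q.max(0))
    t=(Q-Q.mean(0))@vt[0]; print(t.min(),t.max())
    for lo in np.arange(t.min(),t.max(),.015):
        k=(t>=lo)&(t<lo+.015); print(k.sum(),Q[k].mean(0).round(4))
    # casts: amber
    a=(im[...,0]>im[...,2]*2)&(im[...,0]>60)&(P[...,2]<.05)
    nn,l,st,ce=cv2.connectedComponentsWithStats(a.astype('u1'))
    for i in range(1,nn):
        if st[i,4]>40: print('amber',ce[i],st[i,4],P[l==i].mean(0),P[l==i].min(0),P[l==i].max(0))
    if n=='top':
        for nm,(x0,y0,x1,y1) in dict(bottle=(225,135,250,162),stand=(192,188,235,245),mstand=(365,190,405,245)).items():
            q=P[y0:y1,x0:x1].reshape(-1,3); q=q[q[:,2]>(.02)]; print(nm,q.min(0),q.max(0),q[q[:,2]>.08].mean(0))
E
```

```text
top 208 c [0.58426609 0.33779759 0.11205006] ax [-0.68912238  0.29782732 -0.66061278] [0.54984131 0.31957088 0.07114448] [0.61628738 0.36831734 0.13981768]
-0.03618322529663998 0.051761545247156836
65 [0.6057 0.3291 0.1304]
25 [0.5914 0.3338 0.1228]
37 [0.5822 0.3379 0.1133]
32 [0.5728 0.3436 0.1019]
32 [0.5641 0.3457 0.0921]
17 [0.5558 0.3512 0.0803]
amber [ 54.84615385 256.32478632] 468 [ 0.44815632  1.06242275 -0.41682707] [ 0.29389925  1.01919316 -0.43277541] [ 0.64256621  1.0928457  -0.40020145]
amber [463.8705036  222.62589928] 139 [ 0.52291055 -0.34843086  0.01893267] [ 0.48872694 -0.36478222  0.01155333] [ 0.55804026 -0.33304461  0.02662262]
amber [306.55897436 221.11794872] 195 [0.53894633 0.08865215 0.01903838] [0.51681467 0.06747321 0.01243172] [0.55929051 0.1103962  0.02748587]
bottle [ 0.4939633  -0.02101881  0.02039502] [0.76729997 0.29347172 1.40728885] [0.73377523 0.25578041 0.14861653]
stand [ 0.4939633  -0.02101881  0.02225959] [0.61896567 0.39172892 1.40728885] [0.57236043 0.33638415 0.12642683]
mstand [ 0.48630579 -0.15145092  0.02510817] [ 0.59810995 -0.02101881  1.40728885] [ 0.55466508 -0.11957211  0.15786215]
side 674 c [0.58169081 0.34122334 0.10858708] ax [-0.65823302  0.28838703 -0.69538637] [0.54574971 0.31874932 0.0739711 ] [0.61697293 0.36245687 0.13458046]
-0.03689156434853163 0.0389938000797626
136 [0.6013 0.3324 0.1287]
134 [0.5904 0.3373 0.1186]
143 [0.5812 0.3417 0.1084]
145 [0.5716 0.3462 0.0977]
114 [0.5622 0.3496 0.0874]
2 [0.5482 0.3361 0.0824]
amber [301.96363636 259.46060606] 165 [0.54104611 0.08941741 0.01742439] [0.51991279 0.0689579  0.01402099] [0.55891998 0.10922034 0.02105793]
```

```bash
cat >> h.py <<'E'
def plane(c,m):
    # plane through the camera and the mid-line of a mask
    v,u=np.nonzero(m); vx,vy,x,y=cv2.fitLine(np.stack([u,v],1).astype('f4'),cv2.DIST_L2,0,.01,.01).ravel()
    r=[c['R']@np.linalg.inv(c['K'])@[x+k*vx,y+k*vy,1] for k in(-20,20)]
    n=np.cross(*r); n/=np.linalg.norm(n); return n,n@c['p']
def axis(ps,z):
    (n1,d1),(n2,d2)=ps; a=np.cross(n1,n2); a/=np.linalg.norm(a); a*=np.sign(a[2])
    return a,np.linalg.solve([n1,n2,[0,0,1]],[d1,d2,z])
E
python3 - <<'E'
from h import *
a0=np.array([.648,-.282,.707]); p0=np.array([.589,.337,.1045]); ps=[]
for n in('top','side'):
    c=cam(n); P=cloud(c); q=P-p0; s=q@a0; r=np.linalg.norm(q-s[...,None]*a0,axis=2)
    m=(r<.024)&(s>-.022)&(s<.04)&(c['range_z']>0); ps.append(plane(c,m)); print(n,m.sum(),s[m].max())
a,p=axis(ps,.1012); print('axis',a,'at s=95',p,'yaw',np.degrees(np.arctan2(a[1],a[0])),'tilt',np.degrees(np.arccos(a[2])))
st=manip.read_state(); y=156.5; 
T=R.from_euler('xyz',st['eef_rot'],degrees=True)
G=R.from_euler('xyz',[180,0,np.degrees(np.arctan2(a[1],a[0]))+180],degrees=True)
tgt=p+[0,0,.12-.019]
print('shift share',T.inv().apply(tgt-st['tcp_pos'])/.3,'turn',(T.inv()*G).as_rotvec(degrees=True)/30)
E
```

```text
top 192 0.039919585303518884
side 537 0.03373454753952256
axis [ 0.62105707 -0.2957051   0.725842  ] at s=95 [0.58944223 0.33941969 0.1012    ] yaw -25.460610741808374 tilt 43.46106233505797
shift share [-1.65708287 -0.36852052  0.09583843] turn [-1.50073847e-03 -8.30763190e-05  4.11776735e-01]
```

Call:
send_rows(moves="-0.17 -0.04 0.01 0 0 0.08 1;-0.33 -0.07 0.02 0 0 0.16 1;-0.5 -0.11 0.03 0 0 0.24 1;-0.67 -0.15 0.04 0 0 0.32 1;-0.83 -0.18 0.05 0 0 0.38 1", squeeze=80)

```text
t: 0.7
tcp_pos: [0.3574, 0.4518, 0.2166]
eef_rot: [180.0, 0.0, 155.4]
ft_force: [-0.5, 1.2, -0.0]
grip_width: 0.0851
gripper_force: 0.0
```

```bash
cat >> h.py <<'E'
def rel(tgt,rpy):
    st=manip.read_state(); T=R.from_euler('xyz',st['eef_rot'],degrees=True); G=R.from_euler('xyz',rpy,degrees=True)
    print(st['t'],st['tcp_pos'].round(4),st['eef_rot'].round(2),'F',st['ft_force'].round(1),'w',st['grip_width'],st['gripper_force'],'j',st['joint_pos'].round(0))
    print('shift',(T.inv().apply(np.array(tgt)-st['tcp_pos'])/.3).round(3),'turn',((T.inv()*G).as_rotvec(degrees=True)/30).round(3))
E
python3 -c "
from h import *
rel([.5894,.3394,.2022],[180,0,155.5])"
```

```text
0.7 [0.3574 0.4518 0.2166] [180.    0.  155.4] F [-0.5  1.2 -0. ] w 0.08513215818394439 0.0 j [ 44.   9.  84.  -0.  87. -21.]
shift [-0.859 -0.019  0.048] turn [ 0.     0.    -0.003]
```

Call:
send_rows(moves="-0.17 0 0.01 0 0 0 1;-0.34 -0.01 0.02 0 0 0 1;-0.5 -0.01 0.03 0 0 0 1;-0.67 -0.02 0.04 0 0 0 1;-0.82 -0.02 0.045 0 0 0 1")

```text
t: 1.2
tcp_pos: [0.579, 0.3439, 0.2026]
eef_rot: [-180.0, -0.0, 155.5]
ft_force: [-0.7, 1.0, 0.5]
grip_width: 0.0854
gripper_force: 0.0
```

Call:
send_rows(moves="-0.04 0 0 0 0 0 1;-0.04 0 0 0 0 0 1")

```text
t: 1.4
tcp_pos: [0.5895, 0.3393, 0.202]
eef_rot: [-179.9, -0.0, 155.4]
ft_force: [-0.8, -0.5, 0.8]
grip_width: 0.0852
gripper_force: 0.0
```

```bash
python3 -c "
from h import *
rel([.5894,.3394,.0822],[180,0,155.5])
c=cam('side');save(c,'s1.png');c2=cam('top');save(c2,'t1.png')
cv2.imwrite('pics/c1.png',np.hstack([cv2.resize(c['img'][180:400,60:300,::-1],None,fx=1.6,fy=1.6),cv2.resize(c2['img'][130:268,150:300,::-1],None,fx=2.55,fy=2.55)[:352]]))"
```

```text
1.4 [0.5895 0.3393 0.202 ] [-1.7993e+02 -5.0000e-02  1.5536e+02] F [-0.8 -0.5  0.8] w 0.08522549020671075 0.0 j [ 23.  22.  69.  -0.  89. -42.]
shift [0.    0.001 0.399] turn [-0.002 -0.002 -0.005]
```

View pics/c1.png

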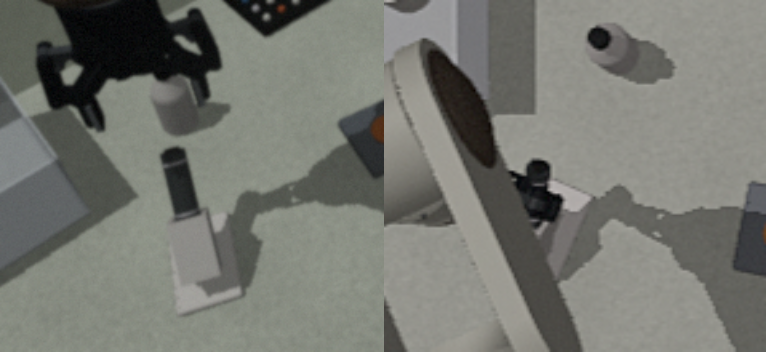

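The gripper is above the torch: fingertips are at crop (95,125) and (203,100), and the tail cap is at (173,150). I'll check by projection that the offset is only perspective.

```bash
python3 -c "
from h import *
c=cam('side')
y=np.array([.415,.91,0])
for q in(np.array([.5895,.3393,.202+.013])+y*.0425,np.array([.5895,.3393,.215])-y*.0425,np.array([.5894,.3394,.1012]),np.array([.611,.329,.126])):
  v=c['K']@c['R'].T@(q-c['p']); uv=v[:2]/v[2]; print(uv,(uv-[60,180])*1.6)"
```

```text
[125.23692425 257.44777442] [104.3790788  123.91643907]
[182.89147312 242.97319076] [196.626357   100.75710521]
[171.93503815 293.22729469] [179.09606104 181.1636715 ]
[167.34663801 273.41892126] [171.75462081 149.47027402]
```

The projection matches, so I'm descending.

Call:
send_rows(moves="0 0 0.12 0 0 0 1;0 0 0.24 0 0 0 1;0 0 0.34 0 0 0 1;0 0 0.4 0 0 0 1;0 0 0.4 0 0 0 1")

```text
t: 2.05
tcp_pos: [0.5859, 0.3411, 0.0808]
eef_rot: [-179.8, -0.2, 155.6]
ft_force: [-0.1, -0.7, -0.0]
grip_width: 0.0851
gripper_force: 0.0
```

Call:
send_rows(moves="0 0 0 0 0 0 0.4;0 0 0 0 0 0 0.4;0 0 0 0 0 0 0.4;0 0 0 0 0 0 0.4;0 0 0 0 0 0 0.4")

```text
t: 2.55
tcp_pos: [0.5882, 0.3406, 0.0835]
eef_rot: [180.0, 0.0, 155.5]
ft_force: [0.5, -0.5, -0.7]
grip_width: 0.0341
gripper_force: 0.0
```

```bash
python3 -c "
from h import *
rel([.5894,.3394,.0822],[180,0,155.5])
c=cam('side')
cv2.imwrite('pics/c2.png',cv2.resize(c['img'][210:400,90:270,::-1],None,fx=3,fy=3))"
```

```text
2.55 [0.5882 0.3406 0.0835] [1.7998e+02 2.0000e-02 1.5549e+02] F [ 0.5 -0.5 -0.7] w 0.03411067997612615 0.0 j [ 24.  26.  78.  -0.  76. -42.]
shift [-0.005 -0.002  0.004] turn [ 0.001  0.001 -0.   ]
```

View pics/c2.png

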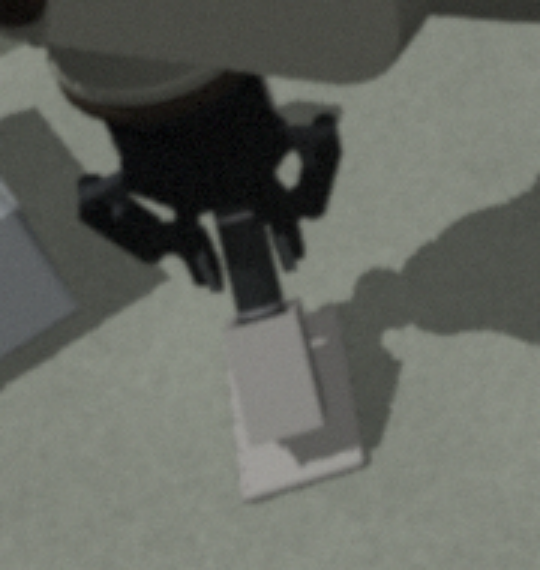

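The torch sits between the fingers (inner edges at about 215 and 285, torch about 225–278), clear of the stand. Closing now.

Call:
send_rows(moves="0 0 0 0 0 0 0;0 0 0 0 0 0 0;0 0 0 0 0 0 0;0 0 0 0 0 0 0;0 0 0 0 0 0 0", squeeze=80)

```text
t: 3.1
tcp_pos: [0.5883, 0.3405, 0.0834]
eef_rot: [180.0, 0.0, 155.5]
ft_force: [-0.5, -0.9, 4.9]
grip_width: 0.0243
gripper_force: 78.2
```

Call:
send_rows(moves="-0.02 0 -0.02 0 0 0 0;-0.04 0 -0.04 0 0 0 0;-0.06 0 -0.06 0 0 0 0;-0.08 0 -0.08 0 0 0 0;-0.1 0 -0.1 0 0 0 0")

```text
t: 3.6
tcp_pos: [0.616, 0.3278, 0.1136]
eef_rot: [-180.0, 0.0, 155.5]
ft_force: [-1.3, 1.2, -1.2]
grip_width: 0.0239
gripper_force: 78.4
```

Call:
send_rows(moves="-0.03 0 -0.03 0 0 0 0;-0.06 0 -0.06 0 0 0 0;-0.09 0 -0.09 0 0 0 0;-0.12 0 -0.12 0 0 0 0;-0.15 0 -0.15 0 0 0 0")

```text
t: 4.1
tcp_pos: [0.6572, 0.309, 0.1589]
eef_rot: [-180.0, 0.0, 155.5]
ft_force: [-0.6, 0.1, -1.6]
grip_width: 0.0244
gripper_force: 78.7
```

Call:
send_rows(moves="0.03 0 -0.06 0 -0.2 0 0;0.06 0 -0.12 0 -0.4 0 0;0.1 0 -0.18 0 -0.6 0 0;0.15 0 -0.22 0 -0.8 0 0;0.2 0 -0.25 0 -1 0 0")

```text
t: 4.6
tcp_pos: [0.602, 0.3345, 0.2355]
eef_rot: [179.8, 30.3, 155.4]
ft_force: [-0.4, -1.0, -1.3]
grip_width: 0.0243
gripper_force: 78.5
```

Call:
send_rows(moves="0 0 0 0 -0.15 0 0;0 0 0 0 -0.3 0 0;0 0 0 0 -0.45 0 0;0 0 0 0 -0.5 0 0;0 0 0 0 -0.5 0 0")

```text
t: 5.1
tcp_pos: [0.6015, 0.3346, 0.2329]
eef_rot: [-179.9, 45.0, 155.6]
ft_force: [-0.7, 0.1, -1.7]
grip_width: 0.0241
gripper_force: 78.5
```

```bash
python3 - <<'E'
from h import *
rel([.54,.089,.25],[180,0,155.5])
st=manip.read_state(); T=R.from_euler('xyz',st['eef_rot'],degrees=True); g=st['tcp_pos']-.019*T.apply([0,0,1]); print('grasp',g,'z',T.apply([0,0,1]))
ims=[]
for n in('side','top'):
    c=cam(n); np.savez(n+'1.npz',img=c['img'],P=cloud(c)); v=c['K']@c['R'].T@(g-c['p']); u,w=(v[:2]/v[2]).astype(int); print(n,u,w)
    u=np.clip(u,75,565);w=np.clip(w,75,325); ims.append(cv2.resize(c['img'][w-75:w+75,u-75:u+75,::-1],(400,400)))
cv2.imwrite('pics/c3.png',np.hstack(ims))
E
```

```text
5.1 [0.6015 0.3346 0.2329] [-179.92   45.01  155.56] F [-0.7  0.1 -1.7] w 0.024140766146408938 78.52113246917725 j [ 40.  12.  89. -45.  64. -10.]
shift [-0.148 -0.83   0.068] turn [-2.0e-03  1.5e+00  1.0e-03]
grasp [0.58928849 0.34017808 0.24636523] z [ 0.64330447 -0.29379056 -0.70699821]
side 148 236
top 192 199
```

View pics/c3.png

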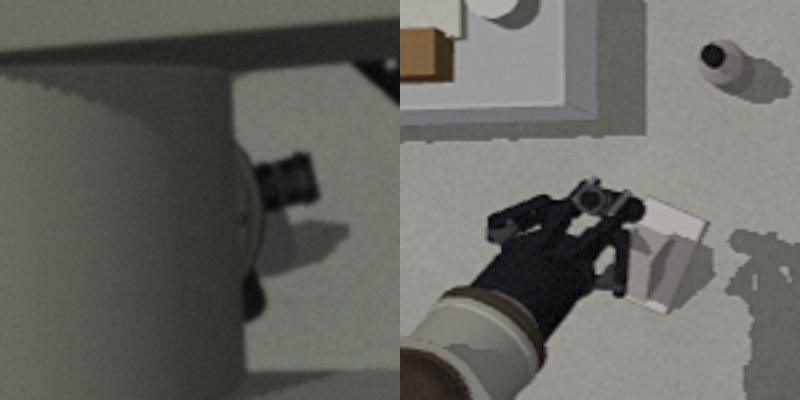

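```bash
python3 -c "
from h import *
rel(manip.read_state()['tcp_pos']+[-.049,-.251,0],[180,45,155.5])"
```

```text
5.2 [0.6021 0.3344 0.2336] [179.98  44.96 155.45] F [ 0.3 -0.1 -0.6] w 0.024050464365760506 78.52306365966797 j [ 40.  12.  89. -45.  64. -11.]
shift [-0.141 -0.829  0.14 ] turn [-0.    -0.001 -0.001]
```

Call:
send_rows(moves="-0.02 -0.12 0.02 0 0 0 0;-0.04 -0.24 0.04 0 0 0 0;-0.06 -0.36 0.06 0 0 0 0;-0.08 -0.48 0.08 0 0 0 0;-0.1 -0.6 0.1 0 0 0 0")

```text
t: 5.7
tcp_pos: [0.5657, 0.1513, 0.2339]
eef_rot: [179.9, 45.0, 155.4]
ft_force: [1.2, -0.8, -0.4]
grip_width: 0.0239
gripper_force: 78.9
```

Call:
send_rows(moves="-0.02 -0.12 0.02 0 0 0 0;-0.04 -0.2 0.035 0 0 0 0;-0.041 -0.229 0.04 0 0 0 0;-0.041 -0.229 0.04 0 0 0 0")

```text
t: 6.1
tcp_pos: [0.553, 0.0821, 0.2342]
eef_rot: [179.9, 45.0, 155.3]
ft_force: [0.2, 0.6, -0.9]
grip_width: 0.024
gripper_force: 79.0
```

```bash
python3 - <<'E'
from h import *
st=manip.read_state(); T=R.from_euler('xyz',st['eef_rot'],degrees=True); g=st['tcp_pos']-.019*T.apply([0,0,1]); print(st['t'],st['joint_pos'].round(0),st['eef_rot'],'grasp',g)
ims=[]
for n in('side','top'):
    c=cam(n); v=c['K']@c['R'].T@(g-c['p']); u,w=(v[:2]/v[2]).astype(int); print(n,u,w)
    u=np.clip(u,75,565);w=np.clip(w,75,325); ims.append(cv2.resize(c['img'][w-75:w+75,u-75:u+75,::-1],(400,400)))
cv2.imwrite('pics/c4.png',np.hstack(ims))
E
```

```text
6.1 [ 16. -12. 113. -38.  48. -32.] [179.92186845  45.03453261 155.29233376] grasp [0.5407513  0.08766311 0.24761751]
side 298 173
top 299 217
```

View pics/c4.png

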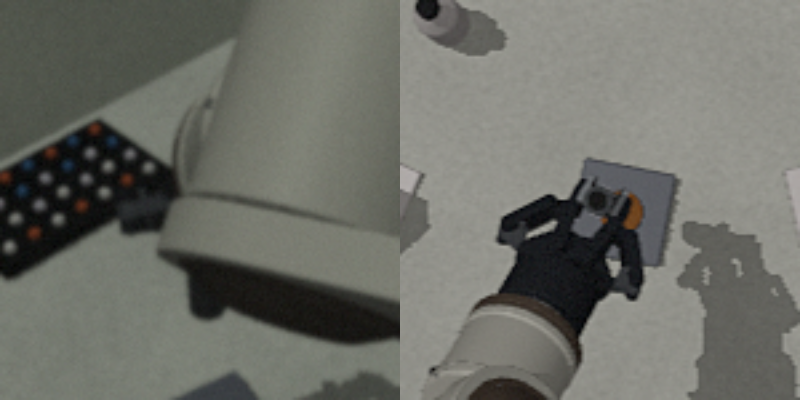

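The top view shows the tail end-on at (598,200), with the casting behind it at (632,210). In the side view the wrist hides the torch. I'll turn the hand 45° about the torch axis so the side camera can see it.

```bash
python3 -c "
from h import *
st=manip.read_state(); g=np.array([.540,.089,.2476])
for y in (178,200):
  z=R.from_euler('xyz',[180,45,y],degrees=True).apply([0,0,1]); print(y,g+.019*z); rel(g+.019*z,[180,45,y])"
```

```text
178 [0.55342684 0.08853112 0.23416497]
6.2 [0.5533 0.0836 0.2338] [179.95  45.01 155.42] F [ 0.4  1.2 -1.9] w 0.0238321806718405 78.98293733596802 j [ 16. -11. 113. -38.  48. -31.]
shift [ 0.004  0.015 -0.005] turn [-0.531  0.001 -0.532]
200 [0.5526248  0.09359505 0.23416497]
6.2 [0.5533 0.0836 0.2338] [179.95  45.01 155.42] F [ 0.4  1.2 -1.9] w 0.0238321806718405 78.98293733596802 j [ 16. -11. 113. -38.  48. -31.]
shift [ 0.01   0.03  -0.012] turn [-1.049e+00  1.000e-03 -1.051e+00]
```

Call:
send_rows(moves="0 0.006 -0.002 -0.2 0 -0.2 0;0.002 0.012 -0.004 -0.4 0 -0.4 0;0.005 0.018 -0.007 -0.6 0 -0.6 0;0.008 0.024 -0.01 -0.8 0 -0.8 0;0.01 0.03 -0.012 -1 0 -1 0")

```text
t: 6.7
tcp_pos: [0.5511, 0.0931, 0.2307]
eef_rot: [179.8, 43.7, -177.6]
ft_force: [-0.2, 0.8, -1.4]
grip_width: 0.024
gripper_force: 79.2
```

Call:
send_rows(moves="0 0 0 0 0 0 0;0 0 0 0 0 0 0")

```text
t: 6.9
tcp_pos: [0.551, 0.0918, 0.2304]
eef_rot: [179.8, 43.7, -178.2]
ft_force: [0.5, -0.0, -1.7]
grip_width: 0.0243
gripper_force: 79.2
```

```bash
python3 - <<'E'
from h import *
st=manip.read_state(); T=R.from_euler('xyz',st['eef_rot'],degrees=True); g=st['tcp_pos']-.019*T.apply([0,0,1]); print(st['t'],st['joint_pos'].round(0),st['eef_rot'],'grasp',g)
ims=[]
for n in('side','top'):
    c=cam(n); v=c['K']@c['R'].T@(g-c['p']); u,w=(v[:2]/v[2]).astype(int); print(n,u,w)
    u=np.clip(u,75,565);w=np.clip(w,75,325); ims.append(cv2.resize(c['img'][w-75:w+75,u-75:u+75,::-1],(400,400)))
cv2.imwrite('pics/c5.png',np.hstack(ims))
E
```

```text
6.9 [  1. -18. 118.   1.  37. -91.] [ 179.75319214   43.67089748 -178.19937506] grasp [0.53790205 0.09133106 0.24411946]
side 298 176
top 297 218
```

View pics/c5.png

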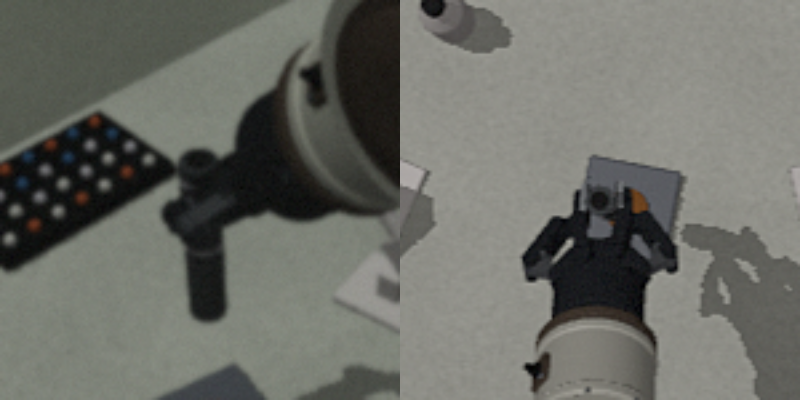

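The torch is now clear in the side view, from tail (198,160) to lens (208,312) in the crop. I'll measure its axis and lens.

```bash
cat > meas.py <<'E'
from h import *
st=manip.read_state(); T=R.from_euler('xyz',st['eef_rot'],degrees=True); g=st['tcp_pos']-.019*T.apply([0,0,1])
for n in('side','top'):
    c=cam(n); P=cloud(c); h=np.linalg.norm(P[...,:2]-g[:2],axis=2); z=P[...,2]
    if n=='side':
        m=(h<.03)&(z>g[2]-.12)&(z<g[2]-.03)&(c['range_z']>0); v,u=np.nonzero(m)
        vd=(g-c['p'])[:2]; vd/=np.linalg.norm(vd)
        for lo in np.arange(z[m].min(),z[m].max(),.012):
            k=m&(z>=lo)&(z<lo+.012); q=P[k].mean(0); q[:2]+=vd*.0103; print('slab',k.sum(),q.round(4))
        nrm,d=plane(c,m); print('side plane',nrm.round(4),'zmin',np.percentile(z[m],[0,1,3,10]).round(4))
        # lens lower edge pixel along the mid-line -> ray meets near rim point (radius 13 mm towards camera)
        vb=v.max(); ub=u[v>=vb-2].mean(); r=c['R']@np.linalg.inv(c['K'])@[ub,vb+.5,1]
        k=((g[:2]-vd*.013-c['p'][:2])@vd)/(r[:2]@vd); print('lens rim',(c['p']+k*r).round(4),(ub,vb))
    else:
        m=(h<.02)&(z>g[2]+.022)&(z<g[2]+.06)&(c['range_z']>0)&(c['img'].max(2)<90); q=P[m]
        print('tail top',m.sum(),q.mean(0).round(4),((q.min(0)+q.max(0))/2).round(4),np.median(q[:,2]))
print('g',g.round(4),st['eef_rot'].round(2),st['t'])
E
python3 meas.py
```

```text
slab 61 [0.5365 0.0909 0.1534]
slab 67 [0.5366 0.0916 0.1653]
slab 74 [0.5372 0.0909 0.1775]
slab 67 [0.537  0.0909 0.1892]
slab 76 [0.5377 0.0914 0.2012]
slab 41 [0.5372 0.0909 0.2111]
side plane [ 0.6331  0.7739 -0.0151] zmin [0.1473 0.1476 0.1498 0.1555]
lens rim [0.5273 0.0996 0.1459] (np.float64(300.76190476190476), np.int64(222))
tail top 115 [0.5369 0.0907 0.2786] [0.5363 0.0908 0.2758] 0.2794851774562126
g [0.5378 0.0918 0.244 ] [ 179.78   43.67 -178.08] 7.0
```

```bash
python3 -c "
from h import *
g=np.array([.5408,.0895,.1747]); E=[180,45,-178]
rel(g+.019*R.from_euler('xyz',E,degrees=True).apply([0,0,1]),E)"
```

```text
7.1 [0.5508 0.0925 0.2303] [ 179.81   43.68 -177.98] F [ 0.7 -1.  -1.4] w 0.02410946139677062 79.20830368995667 j [  1. -19. 118.   1.  37. -92.]
shift [ 0.151 -0.009  0.174] turn [ 0.007 -0.044  0.   ]
```

Call:
send_rows(moves="0.03 -0.002 0.035 0 -0.01 0 0;0.06 -0.004 0.07 0 -0.02 0 0;0.09 -0.006 0.105 0 -0.03 0 0;0.12 -0.008 0.14 0 -0.04 0 0;0.151 -0.009 0.174 0.007 -0.044 0 0")

```text
t: 7.6
tcp_pos: [0.5542, 0.0898, 0.1608]
eef_rot: [-180.0, 45.0, -178.0]
ft_force: [-0.4, 0.3, -0.2]
grip_width: 0.0244
gripper_force: 79.1
```

Call:
send_rows(moves="0 0 0 0 0 0 0;0 0 0 0 0 0 0;0 0 0 0 0 0 0")

```text
t: 7.9
tcp_pos: [0.5546, 0.0896, 0.1625]
eef_rot: [-180.0, 45.1, -177.9]
ft_force: [-0.0, -0.6, -1.7]
grip_width: 0.0244
gripper_force: 79.0
```

```bash
python3 meas.py; python3 -c "
from h import *
g=np.array([.5408,.0895,.1747]); E=[180,45,-178]
rel(g+.019*R.from_euler('xyz',E,degrees=True).apply([0,0,1]),E)
c=cam('side');cv2.imwrite('pics/c6.png',cv2.resize(c['img'][110:310,200:420,::-1],None,fx=2.5,fy=2.5))"
```

```text
slab 49 [0.5418 0.0886 0.0857]
slab 56 [0.5423 0.0883 0.0971]
slab 56 [0.5421 0.0881 0.1091]
slab 58 [0.5418 0.0883 0.1208]
slab 55 [0.5411 0.0873 0.1319]
slab 18 [0.5375 0.084  0.1422]
side plane [-0.7183 -0.6892 -0.0947] zmin [0.0787 0.0814 0.0822 0.0875]
lens rim [0.5316 0.098  0.0795] (np.float64(301.0), np.int64(244))
tail top 103 [0.5398 0.0876 0.2104] [0.5398 0.088  0.2084] 0.21103603607016352
g [0.5412 0.0892 0.1759] [-179.96   45.09 -177.92] 7.9
8.0 [0.5545 0.0895 0.1624] [-179.95   45.1  -177.93] F [-0.6 -0.1 -2.1] w 0.024073472051707415 79.03770446777344 j [  1. -15. 124.   2.  25. -93.]
shift [0.003 0.002 0.002] turn [0.    0.003 0.002]
```

View pics/c6.png

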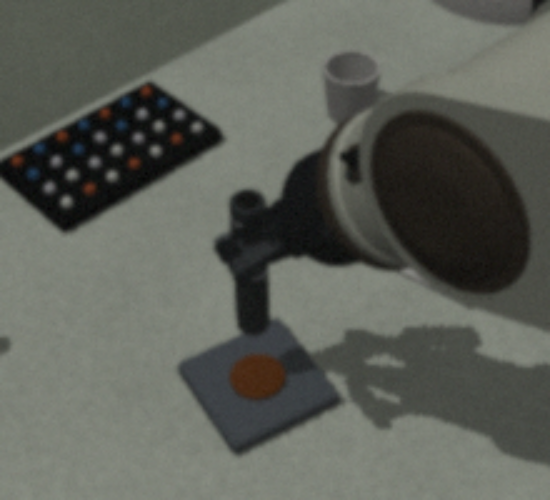

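The torch hangs vertically at (252,300), straight above the amber disc at (257,376). One last small trim of about 2 mm, then settle and hand in.

Call:
send_rows(moves="0.005 0.003 0.004 0 0 0 0;0.005 0.003 0.004 0 0 0 0;0.005 0.003 0.004 0 0 0 0;0.005 0.003 0.004 0 0 0 0;0.005 0.003 0.004 0 0 0 0")

```text
t: 8.55
tcp_pos: [0.554, 0.0903, 0.1595]
eef_rot: [-179.9, 45.0, -177.9]
ft_force: [-1.2, -0.4, -0.2]
grip_width: 0.024
gripper_force: 79.0
```

```bash
python3 -c "
from h import *
print(manip.hand_in())"
```

```text
the job is handed in; nothing more can be done
None
```

The job is handed in at 8.6 s: the torch is held still and pointing straight down, within about 2 mm of the round casting's middle and with the lens about 6 cm above the resin; neither casting, the marker, the bottle nor the cup was touched as far as the forces and pictures show.

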